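# Lock the lever bar into the slab roller

## Robot

A 7-joint arm with a two-finger parallel gripper is mounted at the origin on the work surface. World frame = base frame: x ahead of the robot, y to its left, z up, the work surface at z = 0. Lengths are in m, angles in rad, forces in N, time in s.
With the tool pointing down it reaches from about 0.35 to 0.9 m from the base axis. Payload 8.1 kg.
Tool frame: the origin (TCP) lies midway between the tips of the shut fingers; the grasp point (between the pads) lies 19 mm behind it; x points along the fingers, z is the direction in which the jaws open and shut, and the axes are right-handed (so a half turn about x gives the same grasp; the last joint's range is limited). The gripper opens to 92 mm and grips with 3 to 60 N. Pads are 19 mm wide; open, the fingers measure 130 mm over their backs; the gripper's body (75 mm by 190 mm) begins 47 mm behind the grasp point.
Start: joints at [-1.315, 0.434, 0.025, 1.573, -0.012, 1.134, -0.075], TCP at [0.219, 0.585, 0.227] pointing down, gripper open.
Joint ranges: [-2.62, 2.62], [-0.44, 2.09], [-1.27, 1.32], [0.08, 2.57], [-1.32, 4.46], [0.12, 2], [-2.74, 2.74]. Speed limits (rad/s): [2.22, 2.22, 3.01, 3.01, 3.14, 3.14, 3.14].

## Interface

Orientations are given as a rotation vector (axis times angle).
In Python, from cell import arm gives the robot as it stands. The module is installed in compiled form; this text tells all that it offers.
- The arm moves only by the tool move_arm, never from a script. Its argument "steps" is text: rows parted by semicolons, each of 5 numbers parted by spaces: the shift along the tool's x, y, z in m, then the turn about the tool's x in rad, then the closure in counts, from 0 (fully open) to 255 (shut). A call has 1 to 10 rows; each row is the pose to reach, as a shift and turn from the pose commanded when the call began, along the tool's axes at that moment; what a row does not reach only later rows make up. A row lasts 1/12 s, in which the tool goes at most 41.7 mm and 7.16 degrees, less where a joint would pass 70% of its speed; a pose out of reach is approached as far as the arm can. A call with a gripper value outside its range is refused whole. The fingers move at their own pace and stop on an object; "squeeze" is the grip in N (left out, the last holds). Time passes only in rows, so rows that repeat a pose let the fingers close. It gives the time, the measured TCP pose, the force and the opening at its end, in the units of the state.
- arm.observe(): the state, without advancing time (a new reading comes with each control period).
- arm.get_image(name): name is "scene" or "top" or "wrist"; returns a dict with "img" (480x640x3 uint8, blue, green, red), "z_map" (480x640 float32, m along the optical axis (not along the pixel's ray), 0 where there is no reading), "vfov" (degrees; the focal length in pixels is half the picture's height over the tangent of half this angle, whatever the lens; pixels are square), "cx", "cy" (the principal point, pixels), "k1" (the pictures are not rectified: a ray, as slopes to the right and down, at radius r is drawn at 1 + k1 r^2 times it, then the intrinsics apply), "extrinsics" (4x4, takes a point from camera to world coordinates). Camera axes: x right, y up, looking along -z (the intrinsics and any distortion apply to the point x, -y, -z); pixel columns grow to the right and rows downward; lengths in m; the calibration is good to about 2 mm. A picture is of the moment at which its call begins.
- arm.sign_off(): hands the job in, once; it reports no verdict.
The state is a dict: "clock": time; "joints": joint angles; "dq": joint speeds; "joint_efforts": joint torques, N m; "position": TCP position; "ee_rot": TCP orientation; "force": force on the tool from outside, world axes, zero at the start; "ft_torque": the same for the moment, N m; "width": opening from 0.0 (shut) to 1.0 (fully open).
Only numpy, scipy, OpenCV 4.12 (cv2) and the standard library are available. Lean on these libraries where they do the work, as an engineer would, in place of code of your own. Each camera call takes 0.05 s, during which the arm holds its last target.

## Task

Fit the slab roller's lever bar, which is only started in its socket: pinch its two spring buttons flush so they pass under the socket's lip, then slide the bar on in until both buttons pop out through the holes in the socket's sides. Do not force or ram the bar against the socket, leave the other things on the table where they are, and let go of the bar at the end.

Things in the scene. Friction and masses are not known exactly. Their poses are not given: they have to be found in the camera images.
- bar: Lever bar: level square steel bar, 24 x 24 mm, with a round wooden grip 23 mm thick. Origin on its axis midway between its two spring buttons; +x towards the end that goes into the socket, z up. Steel from x = -90 to +90 mm, wood from -156 to -90. About 0.4 kg. At the start its front is in the socket, the buttons are still outside, and its rear lies loose on the rest rail.
- button_far_tip (a point): Outer end of the bar's +y button. The two round brass buttons, at the bar's sides (+y, -y) at its x = 0, are 12 mm across and stand 8 mm proud of the bar (40 mm over both tips) with a rounded tip (the last 3.5 mm). They slide only straight inwards. One that stands out hits the socket's lip; pressed to 2 mm proud or less it passes. Pressing its rear half is enough.
- button_near_tip (a point): Outer end of the bar's -y button, the same as the other one.
- roller: The slab roller, fixed to the table. Origin on the table under the socket's mouth, +x the way the bar slides in, z up. Its frame, 155 mm high, begins 120 mm past the mouth, at +y. A rest rail 16 mm wide, top 68 mm above the table, runs under the bar from the mouth to x = -150 mm; nothing else is beside the bar there, so fingers fit at both its sides.
- mouth (a point): Centre of the socket's mouth on the bar's axis, 80 mm above the table; x into the socket, z up. The socket is a level square steel tube 140 mm long: 33 mm wide outside, walls 3 mm, 27 mm inside (1.5 mm play each side of the bar), floor 12 mm below this point, roof 14 to 17 mm above it. The first 6 mm of its side walls flare out by 1.8 mm.
- holes (a point): Point on the socket's axis midway between its two side holes, 40 mm past the mouth; axes as for the mouth. Each hole is a square window of 15 x 15 mm in a side wall. There the buttons snap out through both walls and stand about 3.5 mm proud of the socket; the bar is then locked, with 1.5 mm play along it. Sliding the bar with its buttons under the walls takes 4 to 12 N, most at the flared lip.
- button_far (a joint): How far the bar's +y button is pressed in, m: 0 = fully out, 0.008 = flush with the bar. Spring force about 2 N when out, 4 N when flush; under the socket's wall it reads 0.005 to 0.008.
- button_near (a joint): The same for the bar's -y button.
- cup: Bystander: a white cup, 72 mm across, 75 mm high. Leave it alone.
- rib: Bystander: a flat wooden rib, 100 x 45 x 6 mm. Leave it alone.
- block: Bystander: a terracotta block, 60 x 45 x 32 mm. Leave it alone.
- knife: Bystander: a flat steel scraper with a wooden handle, lying flat. Leave it alone.
- jar: Bystander: a glass jar with a white cap, 66 mm across, 90 mm high. Leave it alone.
Things that resemble listed ones, but are neither listed nor needed, are in the scene too. Leave any black or pink look-alike of the bar alone.

How it is judged:
By the outcome, as a careful person would: the job done as asked, in the order asked, and still so for the second after the job is handed in, with the robot touching nothing.
It also fails if it takes over 45 s, if anything falls off the work surface, if the arm or the gripper's body presses on something with over 40 N, if the wrist force passes 120 N, or if a joint passes its speed limit or range.

## Working session

There is one attempt and no reset: what is moved stays moved. The work goes in short steps, Python scripts to look and compute and a tool call to move; the robot and the scene stay as the last step left them, time stands still between calls to the robot, and variables do not carry over. Pictures are saved under pics/ and viewed, and the job is handed in when it is done.

Besides the shell and the picture viewer there is one more tool, called after "Request:" as name(argument=value, ...) on one line, values as JSON. move_arm: Moves the arm, as the interface text tells. Its arguments: {"type":"object","properties":{"steps":{"type":"string"},"squeeze":{"type":"number"}},"required":["steps"]}

```bash
mkdir -p pics; cat > h.py <<'E'
import numpy as np, cv2
from cell import arm
def cam(d):
    H,W=d["img"].shape[:2]; f=H/2/np.tan(np.radians(d["vfov"])/2); return f
def ray(d,u,v):
    f=cam(d); xd=(u-d["cx"])/f; yd=(v-d["cy"])/f
    x,y=xd,yd
    for _ in range(30):
        s=1+d["k1"]*(x*x+y*y); x,y=xd/s,yd/s
    E=np.array(d["extrinsics"]); return E[:3,3],E[:3,:3]@np.array([x,-y,-1.])
def plane(d,u,v,z):
    o,r=ray(d,u,v); return o+r*(z-o[2])/r[2]
def depth(d,u,v):
    o,r=ray(d,u,v); return o+r*d["z_map"][int(round(v)),int(round(u))]
def proj(d,P):
    E=np.array(d["extrinsics"]); p=E[:3,:3].T@(np.array(P)-E[:3,3]); x,y=p[0]/-p[2],-p[1]/-p[2]
    s=1+d["k1"]*(x*x+y*y); f=cam(d); return d["cx"]+f*x*s,d["cy"]+f*y*s
E
python3 - <<'E'
from h import *
import pickle
s=arm.observe(); print({k:np.round(v,4) for k,v in s.items()})
for n in ["scene","top","wrist"]:
    d=arm.get_image(n); cv2.imwrite(f"pics/{n}0.png",d["img"]); pickle.dump(d,open(n+"0.pkl","wb"))
    print(n,d["vfov"],d["cx"],d["cy"],d["k1"],np.round(d["extrinsics"],3).tolist())
E
```

```text
{'clock': np.float64(0.0), 'joints': array([-1.3146,  0.4352,  0.025 ,  1.5741, -0.0116,  1.134 , -0.0751]), 'dq': array([ 0.0001,  0.0019, -0.0005,  0.0001,  0.0004,  0.0008, -0.0003]), 'joint_efforts': array([-4.00000e-04, -6.67856e+01,  9.84900e-01, -3.14454e+01,
       -6.06000e-02,  4.30000e-02,  2.00000e-04]), 'position': array([0.2194, 0.5847, 0.2259]), 'ee_rot': array([-0.9418,  1.3591,  0.9402]), 'force': array([-0.1727, -0.1794,  1.1694]), 'ft_torque': array([ 0.0068,  0.0083, -0.0517]), 'width': np.float64(0.9982)}
scene 52.22298168125487 321.1017183792415 242.29478334095242 0.042947123125971376 [[-0.143, -0.712, 0.687, 1.188], [0.989, -0.089, 0.114, 0.168], [-0.02, 0.697, 0.717, 0.805], [0.0, 0.0, 0.0, 1.0]]
top 47.115321221077004 312.96231600101623 230.83888942482164 -0.10429448848967371 [[0.007, 0.992, -0.125, 0.34], [-1.0, 0.004, -0.02, 0.045], [-0.019, 0.125, 0.992, 1.309], [0.0, 0.0, 0.0, 1.0]]
wrist 63.48998458531872 314.0918335805991 238.13996545348746 0.0011351741864591973 [[0.352, -0.903, -0.245, 0.154], [0.936, 0.339, 0.093, 0.61], [-0.001, -0.263, 0.965, 0.384], [0.0, 0.0, 0.0, 1.0]]
```

View pics/scene0.png

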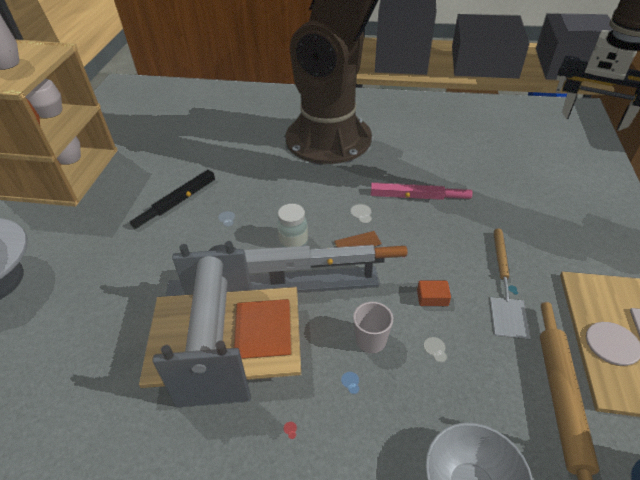

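View pics/top0.png

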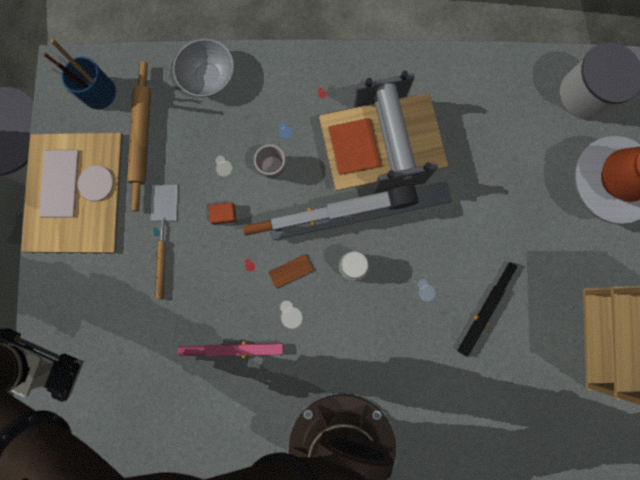

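View pics/wrist0.png

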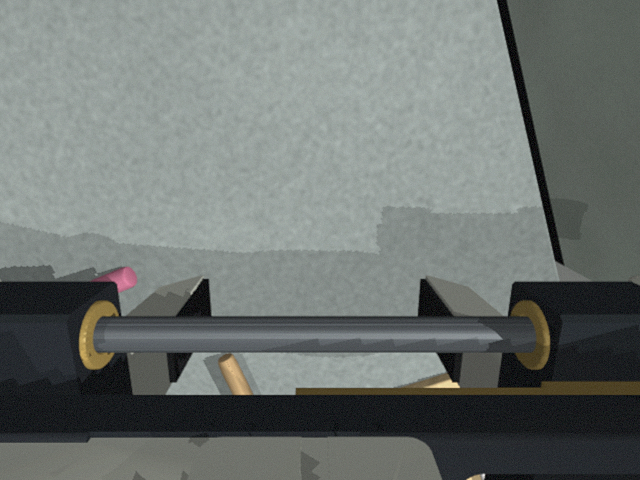

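The bar could be confused with three things in the top picture: the steel bar with a wooden grip in the socket (300,215), the pink look-alike (230,350) and the black look-alike (487,310). I choose the steel one: it is in the roller's socket on the rest rail, with brass buttons at about (311,215). I'll check that with a close crop.

```bash
python3 - <<'E'
from h import *
import pickle
t=pickle.load(open("top0.pkl","rb"));s=pickle.load(open("scene0.pkl","rb"))
a=cv2.resize(t["img"][170:250,235:435],None,fx=4,fy=4,interpolation=cv2.INTER_CUBIC)
b=cv2.resize(s["img"][230:300,235:425],None,fx=4.2,fy=4,interpolation=cv2.INTER_CUBIC)[:, :800]
b=cv2.resize(b,(800,280))
cv2.imwrite("pics/crop0.png",np.vstack([a,b]))
for n,d in(("top",t),("scene",s)):
    hsv=cv2.cvtColor(d["img"],cv2.COLOR_BGR2HSV)
    m=cv2.inRange(hsv,(15,130,100),(30,255,255))
    c,l,st,ce=cv2.connectedComponentsWithStats(m)
    for i in range(1,c):
        if 3<=st[i,4]<80: print(n,ce[i].round(1),st[i])
E
```

```text
top [142.3  68.5] [140  62   6  15  42]
top [133.5 129. ] [133 128   2   3   4]
top [134.5 195.7] [132 183   6  27  63]
top [309.  208.5] [308 208   3   2   6]
top [311.8 223. ] [310 222   4   3  10]
top [160.4 248.5] [159 243   4  12  29]
top [159.5 265.4] [157 256   6  19  49]
top [158.  277.6] [157 276   4   4   7]
top [160.3 276.3] [160 276   2   2   3]
top [158.2 285.5] [157 281   4  10  28]
top [595.3 290.3] [595 290   2   2   3]
top [158.1 294.4] [157 292   3   6  14]
top [475.4 316.8] [474 315   4   5  14]
top [243.3 342.2] [242 341   4   3   9]
top [243.1 356.1] [242 355   3   3   8]
scene [79. 61.] [78 60  3  3  4]
scene [91.8 94.5] [91 93  2  4  4]
scene [25.2 99.8] [24 99  3  2  4]
scene [ 29. 107.] [ 28 107   3   1   3]
scene [ 32.7 112.5] [ 31 110   4   6   6]
scene [ 35.3 118.7] [ 35 118   2   2   3]
scene [ 39. 125.] [ 39 124   1   3   3]
scene [ 41.7 135. ] [ 41 134   2   3   3]
scene [  4.3 138. ] [  4 137   2   3   3]
scene [  0.3 138.7] [  0 138   2   2   3]
scene [ 52.2 153.2] [ 51 153   3   2   4]
scene [ 69.3 188.3] [ 69 188   2   2   3]
scene [188.  193.4] [186 191   5   5  17]
scene [407.6 194.4] [406 193   4   4  15]
scene [329.9 261. ] [328 259   5   5  20]
scene [588.5 459.8] [588 459   2   3   4]
scene [578.7 463.3] [578 463   2   2   3]
```

View pics/crop0.png

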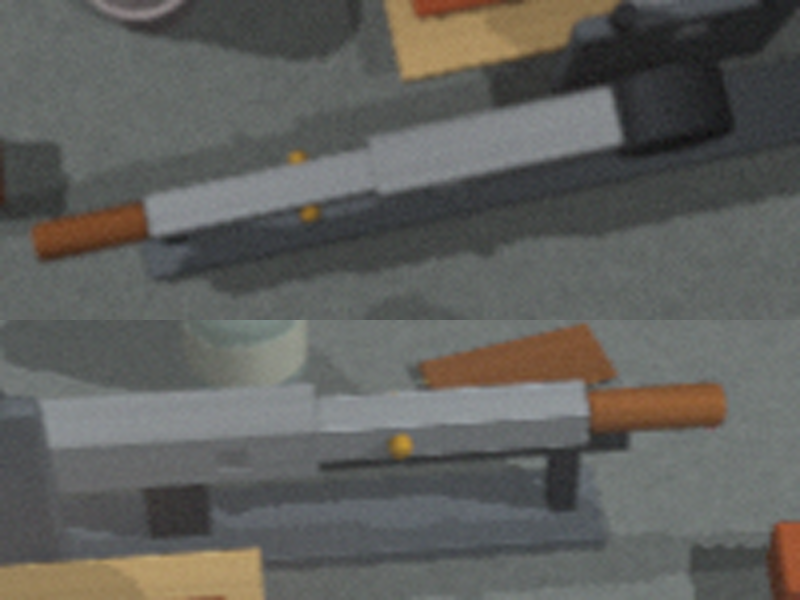

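The crop confirms the choice: steel bar with a wooden grip and both brass buttons outside the lip, at crop (297,158) and (310,213), and the mouth step at about crop (370,140–190). Next I measure the axis, the mouth and the buttons.

```bash
python3 - <<'E'
from h import *
import pickle
t=pickle.load(open("top0.pkl","rb"));s=pickle.load(open("scene0.pkl","rb"))
bt_f=plane(t,309,208.5,.08); bt_n=plane(t,311.8,223,.08)
print("btn far,near",bt_f,bt_n,"dist",np.linalg.norm(bt_f-bt_n), "mid",(bt_f+bt_n)/2)
o1,r1=ray(t,309,208.5);o2,r2=ray(s,329.9,261)
A=np.stack([r1,-r2],1); k=np.linalg.lstsq(A,o2-o1,rcond=None)[0]; print("tri far",o1+r1*k[0],o2+r2*k[1])
print("tbl z",depth(t,220,250), "bar top",depth(t,300,214),depth(t,350,207))
g=cv2.cvtColor(t["img"],cv2.COLOR_BGR2GRAY).astype(float)
# edges along columns: vertical scan for max |gradient|
g2=cv2.GaussianBlur(g,(3,3),0)
for u in list(range(276,324,4))+list(range(332,388,4)):
    c=g2[190:240,u]; dg=np.diff(c)
    def sub(i):
        a,b,cc=abs(dg[i-1]),abs(dg[i]),abs(dg[i+1]); return i+.5*(a-cc)/(a-2*b+cc)
    i=int(np.argmax(dg)); j=int(np.argmin(dg)); z=.092 if u<326 else .097
    e1,e2=plane(t,u,190.5+sub(i),z),plane(t,u,190.5+sub(j),z)
    m=(e1+e2)/2
    print(u,round(190.5+sub(i),1),round(190.5+sub(j),1),m[:2].round(4),"w",round(np.linalg.norm(e1-e2),4))
for p in [(269,160),(354,265),(222,213),(292,271)]: print(p,depth(t,*p).round(3))
E
```

```text
btn far,near [0.54588124 0.07855568 0.08      ] [0.51276622 0.07198018 0.08      ] dist 0.03376153524251205 mid [0.52932373 0.07526793 0.08      ]
tri far [0.54536479 0.078471   0.0830839 ] [0.54547038 0.0777382  0.08308146]
tbl z [0.34003738 0.04480683 1.30916867] bar top [0.53152021 0.09834406 0.09072556] [ 0.54682173 -0.01338285  0.09678585]
276 217.6 228.1 [0.5112 0.1518] w 0.0238
280 216.7 227.4 [0.5129 0.1429] w 0.0241
284 215.6 226.3 [0.5154 0.134 ] w 0.0242
288 214.8 225.6 [0.5173 0.125 ] w 0.0244
292 214.0 224.7 [0.5191 0.1161] w 0.0241
296 213.2 223.7 [0.5212 0.1071] w 0.0237
300 212.4 222.8 [0.5233 0.0982] w 0.0236
304 211.4 221.8 [0.5255 0.0893] w 0.0237
308 207.6 220.9 [0.5308 0.0804] w 0.0302
312 209.7 219.7 [0.5298 0.0714] w 0.0225
316 208.5 219.3 [0.5317 0.0625] w 0.0243
320 207.7 218.4 [0.5336 0.0535] w 0.0243
332 202.8 217.8 [0.5392 0.0268] w 0.0338
336 201.8 217.0 [0.5413 0.0178] w 0.0343
340 200.8 216.2 [0.5434 0.0089] w 0.0348
344 200.3 215.4 [0.5449 0.    ] w 0.0343
348 199.5 214.5 [ 0.5469 -0.0089] w 0.0339
352 198.5 213.5 [ 0.549  -0.0178] w 0.034
356 197.6 212.8 [ 0.551  -0.0268] w 0.0345
360 196.7 211.9 [ 0.5531 -0.0357] w 0.0345
364 195.9 211.0 [ 0.555  -0.0447] w 0.0342
368 194.9 210.2 [ 0.5571 -0.0536] w 0.0347
372 194.2 209.3 [ 0.559  -0.0625] w 0.0344
376 193.4 208.5 [ 0.5608 -0.0715] w 0.0342
380 192.4 207.6 [ 0.5629 -0.0805] w 0.0345
384 191.5 206.9 [ 0.5649 -0.0894] w 0.0349
(269, 160) [0.678 0.179 0.006]
(354, 265) [ 0.418 -0.022  0.09 ]
(222, 213) [0.542 0.284 0.038]
(292, 271) [0.408 0.12  0.006]
```

```bash
cat >> h.py <<'E'
from scipy.spatial.transform import Rotation as Ro
A=np.array([0.2182,-0.9759,0.])  # socket axis (into socket)
def rel(target,ax=A):
    s=arm.observe(); R=Ro.from_rotvec(s["ee_rot"]).as_matrix()
    print("pos",np.round(s["position"],4),"F",np.round(s["force"],2),"w",round(float(s["width"]),4),"t",s["clock"],"\nR",R.round(4).tolist())
    n=np.array([-ax[1],ax[0],0]); 
    best=None
    for sg in(1,-1):
        z=R.T@(n*sg); a=np.arctan2(-z[1],z[2])
        if best is None or abs(a)<abs(best): best=a
    print("shift tool",(R.T@(np.array(target)-s["position"])).round(4),"turn",round(best,4),"tool-x world",R[:,0].round(4), "A in tool",(R.T@ax).round(4))
    return s,R
E
python3 - <<'E'
from h import *
import pickle
t=pickle.load(open("top0.pkl","rb"))
g=cv2.GaussianBlur(t["img"],(3,3),0).astype(float).sum(2)
for off in(-4,-2,0,2,4): # scan along axis direction in image
    pts=[]
    P=[0.5365+off/1000*.976,0.0385+off/1000*.218]
    L=np.arange(-.02,.02,.0005)
    v=[]
    for l in L:
        u,w=proj(t,[P[0]+A[0]*l,P[1]+A[1]*l,.097]); v.append(cv2.getRectSubPix(g.astype(np.float32),(1,1),(float(u),float(w)))[0,0])
    d=np.gradient(np.array(v)); i=np.argmax(abs(d)); print(off,np.array(P)+A[:2]*L[i],d[i].round(1),[int(x) for x in v[::6]])
for side in (1,-1): # corners of side walls protruding beyond bar
    P=np.array([0.5365,0.0385])+side*.0145*np.array([.976,.218]); v=[]
    for l in L:
        u,w=proj(t,[P[0]+A[0]*l,P[1]+A[1]*l,.095]); v.append(cv2.getRectSubPix(g.astype(np.float32),(1,1),(float(u),float(w)))[0,0])
    d=np.gradient(np.array(v)); i=np.argmax(abs(d)); print(side,P+A[:2]*L[i],d[i].round(1),[int(x) for x in v[::6]])
# cup and others
m=(t["z_map"]>0)
bm=np.array([.529,.075,.08]); 
rel([*(bm-A*.0105)[:2],.15])
print(bm-A*.0105)
E
```

```text
-4 [0.5323778 0.0386039] -2.3 [406, 403, 402, 402, 406, 408, 397, 387, 390, 395, 396, 399, 398, 397]
-2 [0.5343298 0.0390399] -2.1 [408, 406, 404, 405, 408, 408, 399, 389, 392, 397, 399, 402, 402, 400]
0 [0.5358454 0.0414277] -1.8 [409, 409, 407, 405, 409, 408, 400, 391, 395, 398, 399, 403, 403, 403]
2 [0.5377974 0.0418637] -1.6 [407, 408, 408, 404, 406, 406, 399, 393, 396, 399, 399, 402, 403, 405]
4 [0.5398585  0.04181175] -1.5 [405, 407, 407, 403, 403, 404, 398, 392, 395, 400, 400, 401, 403, 405]
1 [0.5513066 0.0387333] 8.7 [267, 268, 272, 261, 250, 258, 266, 283, 330, 361, 362, 362, 366, 361]
-1 [0.5231117  0.03192335] 9.2 [245, 248, 238, 240, 247, 240, 232, 265, 319, 348, 348, 343, 345, 349]
pos [0.2194 0.5848 0.2261] F [ 0.21 -0.87 -0.46] w 1.0006 t 0.15 
R [[-0.0003, -0.9363, 0.3512], [-0.0011, 0.3512, 0.9363], [-1.0, -0.0001, -0.0012]]
shift tool [ 0.0766 -0.4632 -0.3598] turn 0.992 tool-x world [-3.0e-04 -1.1e-03 -1.0e+00] A in tool [ 0.001  -0.547  -0.8371]
[0.5267089  0.08524695 0.08      ]
```

Request:
move_arm(steps="0 -0.031 -0.024 0.1 0; 0 -0.062 -0.048 0.2 0; 0 -0.093 -0.072 0.3 0; 0 -0.124 -0.096 0.4 0; 0 -0.155 -0.12 0.5 0; 0 -0.186 -0.144 0.6 0; 0 -0.217 -0.168 0.7 0; 0 -0.248 -0.192 0.8 0; 0 -0.279 -0.216 0.9 0; 0 -0.309 -0.24 0.992 0", squeeze=25)

```text
clock: 0.98
position: [0.4252, 0.2501, 0.2268]
ee_rot: [-0.169, 1.564, 0.169]
force: [0.4, -0.4, 0.3]
width: 0.996
```

```bash
python3 - <<'E'
from h import *
rel([.5267,.0852,.15])
E
```

```text
pos [0.4252 0.2501 0.2268] F [ 0.43 -0.43  0.26] w 0.9962 t 0.9833 
R [[0.0002, -0.2132, 0.977], [0.0003, 0.977, 0.2132], [-1.0, 0.0002, 0.0002]]
shift tool [ 0.0768 -0.1828  0.064 ] turn -0.0051 tool-x world [ 2.e-04  3.e-04 -1.e+00] A in tool [-2.0e-04 -1.0e+00  5.1e-03]
```

Request:
move_arm(steps="0 -0.037 0.013 0 0; 0 -0.074 0.026 0 0; 0 -0.11 0.039 0 0; 0 -0.146 0.052 0 0; 0.01 -0.183 0.064 0 0; 0.04 -0.183 0.064 -0.005 0; 0.077 -0.183 0.064 -0.005 0; 0.077 -0.183 0.064 -0.005 0; 0.077 -0.183 0.064 -0.005 0")

```text
clock: 1.73
position: [0.5254, 0.0871, 0.1487]
ee_rot: [-0.177, 1.568, 0.176]
force: [0.0, -0.4, 1.1]
width: 1.001
```

```bash
python3 - <<'E'
from h import *
import pickle
rel([.5267,.0852,.062])
for n in ["wrist","top","scene"]:
    d=arm.get_image(n); cv2.imwrite(f"pics/{n}1.png",d["img"]); pickle.dump(d,open(n+"1.pkl","wb"))
d=pickle.load(open("wrist1.pkl","rb"))
print(np.round(d["extrinsics"],3).tolist())
for P in ([.529,.075,.08],[.549,.079,.08],[.509,.071,.08],[.537,.0358,.097]): print(P,np.round(proj(d,P),1))
E
```

```text
pos [0.5254 0.0871 0.1487] F [ 0.03 -0.45  1.12] w 1.0013 t 1.7333 
R [[-0.0043, -0.2228, 0.9749], [-0.0013, 0.9749, 0.2228], [-1.0, -0.0004, -0.0045]]
shift tool [ 0.0867 -0.0021  0.0012] turn 0.0047 tool-x world [-0.0043 -0.0013 -1.    ] A in tool [ 4.0e-04 -1.0e+00 -4.7e-03]
[[0.975, -0.216, -0.054, 0.511], [0.222, 0.94, 0.257, 0.156], [-0.005, -0.263, 0.965, 0.307], [0.0, 0.0, 0.0, 1.0]]
[0.529, 0.075, 0.08] [315.7 271.6]
[0.549, 0.079, 0.08] [348.6 272.4]
[0.509, 0.071, 0.08] [282.8 270.7]
[0.537, 0.0358, 0.097] [314.1 343.5]
```

View pics/wrist1.png

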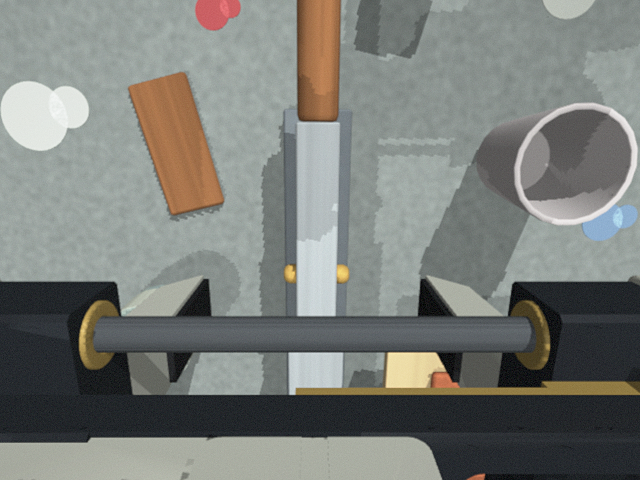

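View pics/scene1.png

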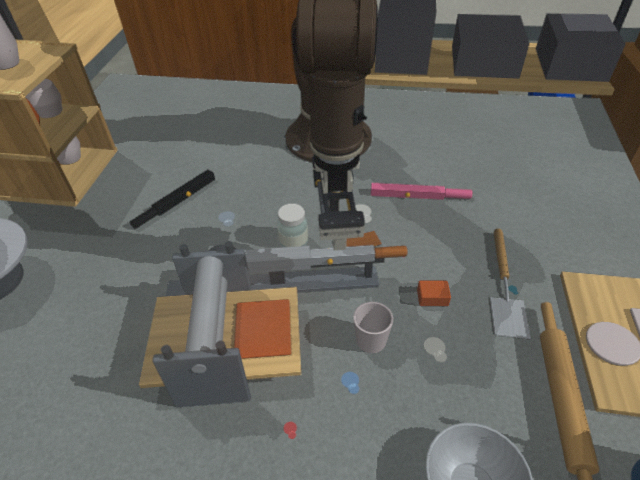

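The wrist picture shows the buttons at (291,273) and (343,272), the steel bar between them and the wood end at (318,120). That is within about 1 px of the prediction. I'll refine the button centre from this view.

```bash
python3 - <<'E'
from h import *
import pickle
d=pickle.load(open("wrist1.pkl","rb"))
hsv=cv2.cvtColor(d["img"],cv2.COLOR_BGR2HSV)
m=cv2.inRange(hsv,(14,130,90),(30,255,255)); m[:250]=0; m[292:]=0; m[:,:270]=0;m[:,365:]=0
c,l,st,ce=cv2.connectedComponentsWithStats(m)
q=[]
for i in range(1,c):
    if st[i,4]>20:
        print(ce[i].round(1),st[i]); q.append((st[i],ce[i]))
q.sort(key=lambda a:a[0][0])
L=plane(d,q[0][0][0]-.5,q[0][1][1],.08);R_=plane(d,q[1][0][0]+q[1][0][2]-.5,q[1][1][1],.08)
print(L,R_,np.linalg.norm(L-R_),(L+R_)/2)
for r in (q[0][0],q[1][0]):
    a=plane(d,r[0]+r[2]/2,r[1]-.5,.08);b=plane(d,r[0]+r[2]/2,r[1]+r[3]-.5,.08);print(a,b,(a+b)/2)
# wood/steel boundary
g=d["img"].astype(int); col=g[90:150,318]; 
sat=cv2.cvtColor(d["img"],cv2.COLOR_BGR2HSV)[90:150,310:326,1].mean(1); i=np.argmin(np.diff(sat.astype(float))); print("bound row",90+i, plane(d,318,90.5+i,.092))
E
```

```text
[290.1 273.4] [284 265  12  18 175]
[342.  273.6] [337 265  12  18 175]
[0.50975249 0.06935327 0.08      ] [0.54915346 0.07822903 0.08      ] 0.040388309197413604 [0.52945297 0.07379115 0.08      ]
[0.51249099 0.07595271 0.08      ] [0.51494422 0.06431491 0.08      ] [0.5137176  0.07013381 0.08      ]
[0.54438043 0.08327631 0.08      ] [0.54724749 0.07174216 0.08      ] [0.54581396 0.07750924 0.08      ]
bound row 120 [0.51023379 0.16240057 0.092     ]
```

```bash
python3 - <<'E'
from h import *
rel([.5272,.0842,.062])
print(arm.observe()["joints"])
E
```

```text
pos [0.528  0.088  0.1517] F [ 0.05 -0.39  0.69] w 1.0014 t 1.8833 
R [[0.0025, -0.2238, 0.9746], [0.0009, 0.9746, 0.2238], [-1.0, 0.0003, 0.0026]]
shift tool [ 0.0896 -0.0036 -0.0018] turn 0.0058 tool-x world [ 2.5e-03  9.0e-04 -1.0e+00] A in tool [-4.0e-04 -1.0e+00 -5.8e-03]
[-0.58640971  0.38137627  0.42710602  1.91438821 -0.20119449  0.8846376
  0.16714299]
```

Request:
move_arm(steps="0.015 -0.002 0 0 0; 0.03 -0.002 0 0.003 0; 0.045 -0.002 0 0.003 0; 0.06 -0.002 0 0.003 0; 0.075 -0.002 0 0.003 0; 0.087 -0.002 0 0.003 0; 0.087 -0.002 0 0.003 0; 0.087 -0.002 0 0.003 0; 0.087 -0.002 0 0.003 0")

```text
clock: 2.63
position: [0.5284, 0.0859, 0.0643]
ee_rot: [-0.174, 1.561, 0.175]
force: [-0.5, 0.1, 1.1]
width: 1.002
```

```bash
python3 - <<'E'
from h import *
rel([.5272,.0842,.062])
d=arm.get_image("wrist"); cv2.imwrite("pics/w2.png",d["img"])
rel([.5272,.0842,.062])
d=arm.get_image("scene"); cv2.imwrite("pics/s2.png",cv2.resize(d["img"][190:310,220:420],None,fx=4,fy=4))
rel([.5272,.0842,.062])
E
```

```text
pos [0.5284 0.0859 0.0643] F [-0.54  0.1   1.12] w 1.0019 t 2.6333 
R [[0.0023, -0.2205, 0.9754], [0.0008, 0.9754, 0.2205], [-1.0, 0.0003, 0.0024]]
shift tool [ 0.0023 -0.0014 -0.0016] turn 0.0024 tool-x world [ 2.3e-03  8.0e-04 -1.0e+00] A in tool [-3.0e-04 -1.0e+00 -2.4e-03]
pos [0.5284 0.0858 0.0643] F [-0.02 -0.27  0.27] w 1.0007 t 2.6833 
R [[0.0024, -0.2205, 0.9754], [0.0008, 0.9754, 0.2205], [-1.0, 0.0003, 0.0025]]
shift tool [ 0.0023 -0.0013 -0.0016] turn 0.0023 tool-x world [ 2.4e-03  8.0e-04 -1.0e+00] A in tool [-3.0e-04 -1.0e+00 -2.3e-03]
pos [0.5283 0.0857 0.0641] F [-0.03 -0.46 -0.2 ] w 1.002 t 2.7333 
R [[0.0022, -0.2204, 0.9754], [0.0008, 0.9754, 0.2204], [-1.0, 0.0003, 0.0023]]
shift tool [ 0.0021 -0.0013 -0.0014] turn 0.0022 tool-x world [ 2.2e-03  8.0e-04 -1.0e+00] A in tool [-3.0e-04 -1.0e+00 -2.2e-03]
```

View pics/w2.png

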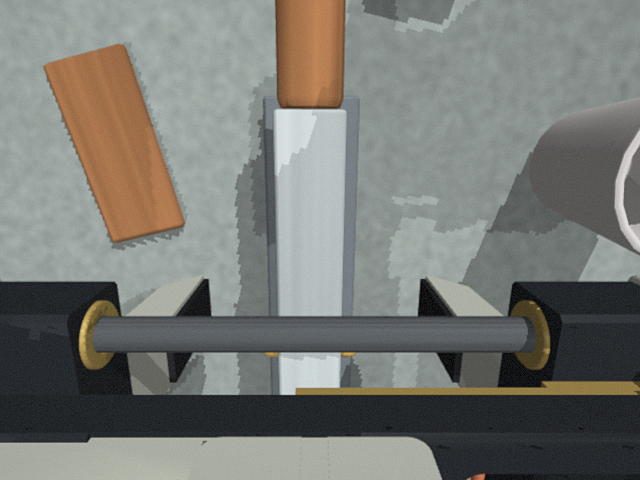

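View pics/s2.png

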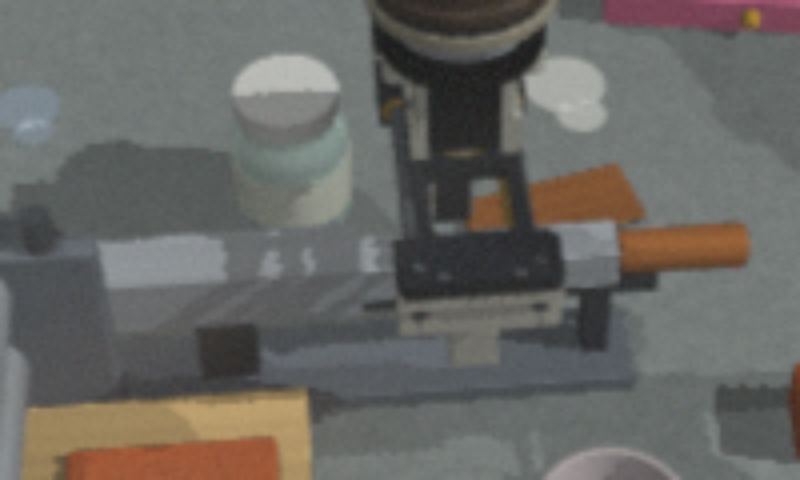

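Request:
move_arm(steps="0.001 -0.0012 -0.0015 0.002 0; 0.0015 -0.0012 -0.0015 0.002 90; 0.0015 -0.0012 -0.0015 0.002 130; 0.0015 -0.0012 -0.0015 0.002 130; 0.0015 -0.0012 -0.0015 0.002 130; 0.0015 -0.0012 -0.0015 0.002 130", squeeze=25)

```text
clock: 3.23
position: [0.5261, 0.0839, 0.0612]
ee_rot: [-0.173, 1.564, 0.173]
force: [0.3, 1.4, -0.4]
width: 0.686
```

```bash
python3 - <<'E'
from h import *
rel([.5272,.0842,.062])
d=arm.get_image("wrist"); cv2.imwrite("pics/w3.png",d["img"])
rel([.5272,.0842,.062])
E
```

```text
pos [0.5261 0.0839 0.0612] F [ 0.26  1.38 -0.38] w 0.6855 t 3.2333 
R [[-0.0001, -0.2181, 0.9759], [0.0, 0.9759, 0.2181], [-1.0, 0.0, -0.0001]]
shift tool [-0.0008  0.0001  0.0011] turn -0.0001 tool-x world [-1.e-04  0.e+00 -1.e+00] A in tool [-0.e+00 -1.e+00  1.e-04]
pos [0.5261 0.0839 0.0612] F [ 0.39 -0.12 -0.35] w 0.6412 t 3.2833 
R [[-0.0001, -0.2182, 0.9759], [0.0, 0.9759, 0.2182], [-1.0, 0.0, -0.0001]]
shift tool [-0.0008  0.0001  0.0011] turn -0.0 tool-x world [-1.e-04  0.e+00 -1.e+00] A in tool [-0. -1.  0.]
```

View pics/w3.png

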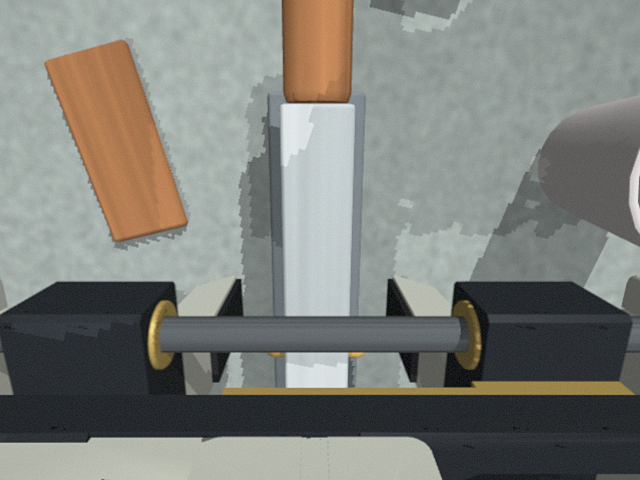

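Request:
move_arm(steps="0 0 0.001 0 130; 0 0 0.001 0 130; 0 0 0.001 0 140; 0 0 0.001 0 150; 0 0 0.001 0 170; 0 0 0.001 0 190; 0 0 0.001 0 210; 0 0 0.001 0 255; 0 0 0.001 0 255; 0 0 0.001 0 255")

```text
clock: 4.12
position: [0.5271, 0.0841, 0.0612]
ee_rot: [-0.173, 1.564, 0.173]
force: [-0.1, 0.1, -0.8]
width: 0.26
```

```bash
python3 - <<'E'
from h import *
rel([.5272,.0842,.062])
d=arm.get_image("wrist"); cv2.imwrite("pics/w4.png",d["img"])
rel([.5272,.0842,.062])
E
```

```text
pos [0.5271 0.0841 0.0612] F [-0.14  0.11 -0.82] w 0.2599 t 4.1167 
R [[0.0, -0.2181, 0.9759], [0.0, 0.9759, 0.2181], [-1.0, 0.0, 0.0]]
shift tool [-0.0008  0.0001  0.0001] turn -0.0001 tool-x world [ 0.  0. -1.] A in tool [-0.e+00 -1.e+00  1.e-04]
pos [0.5271 0.0841 0.0612] F [-0.03  0.49 -1.1 ] w 0.2606 t 4.1667 
R [[-0.0001, -0.2182, 0.9759], [-0.0, 0.9759, 0.2182], [-1.0, 0.0, -0.0001]]
shift tool [-0.0008  0.0001  0.0002] turn -0.0 tool-x world [-1.e-04 -0.e+00 -1.e+00] A in tool [-0. -1.  0.]
```

View pics/w4.png

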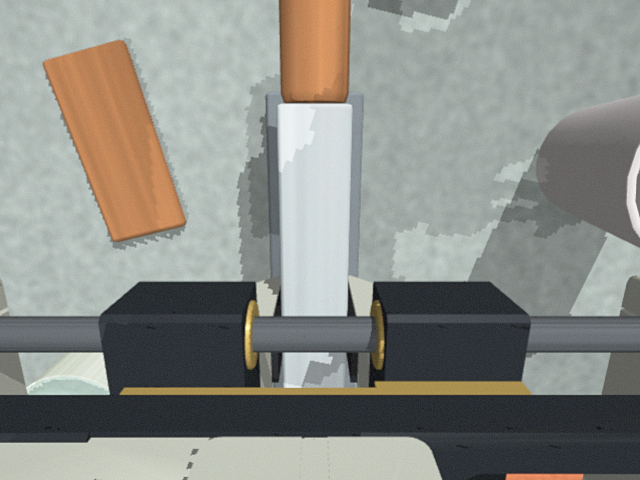

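Opening 0.26 (24 mm) means both pads lie on the bar with the buttons flush. The wrist picture shows the bar centred between the fingers at column 315. Now I slide it in gently.

Request:
move_arm(steps="0 -0.002 0 0 255; 0 -0.005 0 0 255; 0 -0.009 0 0 255; 0 -0.013 0 0 255; 0 -0.017 0 0 255; 0 -0.021 0 0 255; 0 -0.025 0 0 255; 0 -0.028 0 0 255; 0 -0.03 0 0 255; 0 -0.03 0 0 255")

```text
clock: 5.0
position: [0.5338, 0.0538, 0.0612]
ee_rot: [-0.172, 1.564, 0.171]
force: [-0.3, -1.0, -1.3]
width: 0.262
```

```bash
python3 - <<'E'
from h import *
M=np.array([.537,.0358,.062])
s,R=rel(M)
d=arm.get_image("wrist"); cv2.imwrite("pics/w5.png",d["img"])
e=arm.get_image("top"); cv2.imwrite("pics/t5.png",cv2.resize(e["img"][170:250,250:410],None,fx=5,fy=5,interpolation=cv2.INTER_CUBIC))
sat=cv2.cvtColor(d["img"],cv2.COLOR_BGR2HSV)[90:150,308:324,1].mean(1); i=np.argmin(np.diff(sat.astype(float))); b=plane(d,316,90.5+i,.092); print(90+i,b, "button",b+A*.09)
E
```

```text
pos [0.5338 0.0538 0.0612] F [-0.26 -0.96 -1.33] w 0.2619 t 5.0 
R [[0.0002, -0.2173, 0.9761], [-0.0006, 0.9761, 0.2173], [-1.0, -0.0006, 0.0]]
shift tool [-0.0008 -0.0183 -0.0008] turn -0.0009 tool-x world [ 2.e-04 -6.e-04 -1.e+00] A in tool [ 6.e-04 -1.e+00  9.e-04]
102 [0.51729296 0.13176056 0.092     ] button [0.53693096 0.04392956 0.092     ]
```

View pics/w5.png

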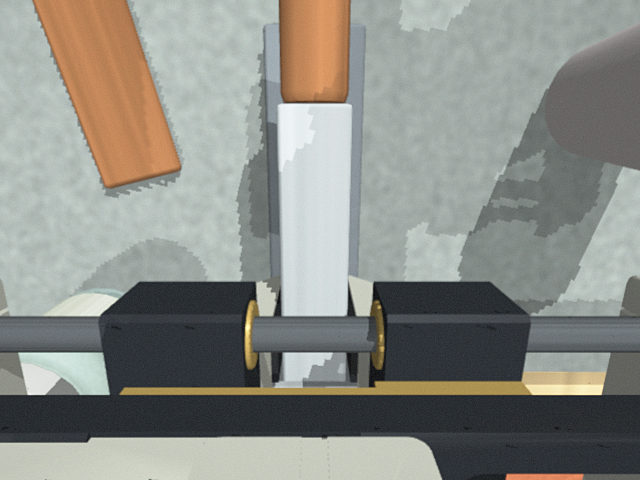

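View pics/t5.png

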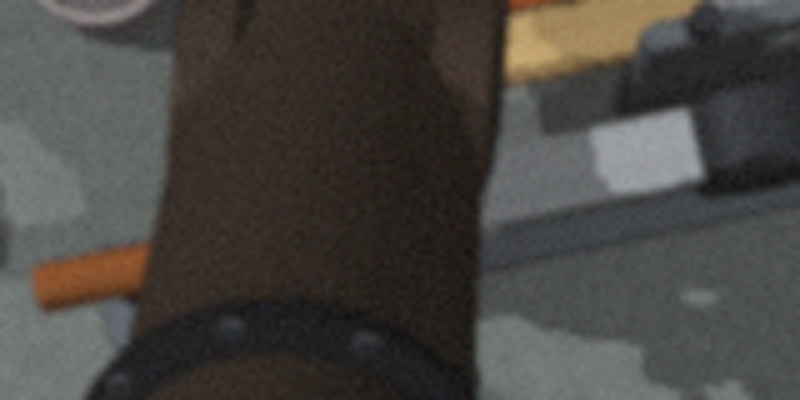

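```bash
python3 - <<'E'
from h import *
d=arm.get_image("wrist"); 
cv2.imwrite("pics/w5c.png",cv2.resize(d["img"][360:400,256:376],None,fx=6,fy=6,interpolation=cv2.INTER_NEAREST))
g=d["img"].sum(2).astype(int)
print(g[370:396,316].tolist())
for v in (380,382,384,386): print(v,plane(d,316,v,.097).round(4))
M=np.array([.537,.0358,.062]); s,R=rel(M)
E
```

```text
[425, 437, 440, 439, 441, 442, 434, 437, 435, 431, 424, 383, 298, 296, 295, 284, 350, 412, 401, 402, 400, 398, 399, 420, 350, 154]
380 [0.5381 0.0385 0.097 ]
382 [0.5383 0.0377 0.097 ]
384 [0.5384 0.0369 0.097 ]
386 [0.5386 0.0361 0.097 ]
pos [0.5338 0.0541 0.0612] F [ 0.14 -1.9  -0.97] w 0.2598 t 5.15 
R [[0.0002, -0.2175, 0.9761], [-0.0007, 0.9761, 0.2175], [-1.0, -0.0008, 0.0001]]
shift tool [-0.0008 -0.0186 -0.0008] turn -0.0007 tool-x world [ 2.e-04 -7.e-04 -1.e+00] A in tool [ 8.e-04 -1.e+00  7.e-04]
```

View pics/w5c.png

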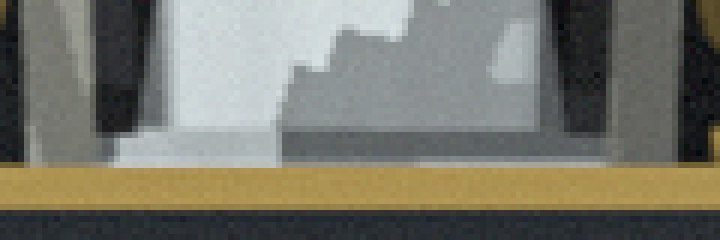

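The wrist crop shows the front face of the socket's roof at rows 381.5–386. That puts the mouth at y ≈ 0.036, as the top view gave. The pad fronts are about 8.9 mm short of it, so I advance 7.5 mm slowly under the lip.

Request:
move_arm(steps="0 -0.001 0 0 255; 0 -0.002 0 0 255; 0 -0.003 0 0 255; 0 -0.004 0 0 255; 0 -0.005 0 0 255; 0 -0.006 0 0 255; 0 -0.007 0 0 255; 0 -0.0075 0 0 255; 0 -0.0075 0 0 255", squeeze=30)

```text
clock: 5.9
position: [0.5354, 0.0472, 0.0612]
ee_rot: [-0.173, 1.564, 0.172]
force: [-0.9, 0.9, -1.0]
width: 0.256
```

```bash
python3 - <<'E'
from h import *
M=np.array([.5374,.036,.062])
s,R=rel(M)
d=arm.get_image("wrist")
cv2.imwrite("pics/w6.png",d["img"])
sat=cv2.cvtColor(d["img"],cv2.COLOR_BGR2HSV)[80:150,308:324,1].mean(1); i=np.argmin(np.diff(sat.astype(float))); b=plane(d,316,80.5+i,.092); print(80+i,b, "button",b+A*.09)
E
```

```text
pos [0.5354 0.0472 0.0612] F [-0.89  0.87 -0.99] w 0.2564 t 5.9 
R [[0.0001, -0.2179, 0.976], [-0.0001, 0.976, 0.2179], [-1.0, -0.0002, 0.0001]]
shift tool [-0.0008 -0.0114 -0.0005] turn -0.0003 tool-x world [ 1.e-04 -1.e-04 -1.e+00] A in tool [ 2.e-04 -1.e+00  3.e-04]
102 [0.51878585 0.12514889 0.092     ] button [0.53842385 0.03731789 0.092     ]
```

View pics/w6.png

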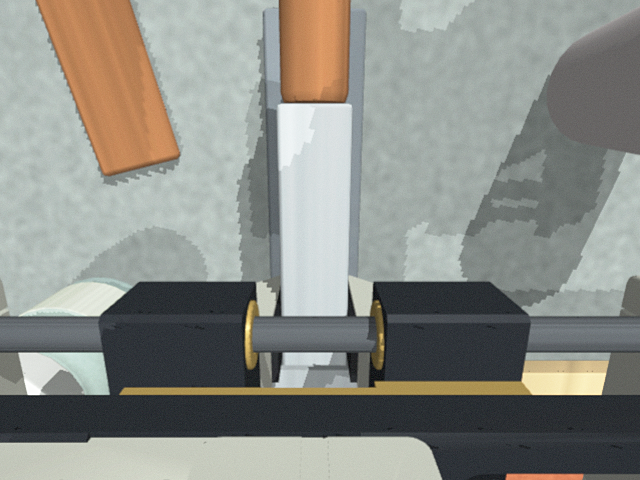

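Request:
move_arm(steps="0 -0.0004 0 0 255; 0 -0.0008 0 0 255; 0 -0.0012 0 0 255; 0 -0.0012 0 0 255")

```text
clock: 6.28
position: [0.5355, 0.0465, 0.0612]
ee_rot: [-0.173, 1.564, 0.173]
force: [-0.8, 2.1, -0.7]
width: 0.26
```

```bash
python3 - <<'E'
from h import *
M=np.array([.5374,.036,.062])
s,R=rel(M)
d=arm.get_image("wrist")
sat=cv2.cvtColor(d["img"],cv2.COLOR_BGR2HSV)[80:150,308:324,1].mean(1); i=np.argmin(np.diff(sat.astype(float))); b=plane(d,316,80.5+i,.092); print(80+i,b, "button",b+A*.09)
cv2.imwrite("pics/w7c.png",cv2.resize(d["img"][330:400,246:386],None,fx=5,fy=5,interpolation=cv2.INTER_NEAREST))
E
```

```text
pos [0.5355 0.0465 0.0612] F [-0.84  2.14 -0.74] w 0.2597 t 6.2833 
R [[-0.0001, -0.2183, 0.9759], [0.0003, 0.9759, 0.2183], [-1.0, 0.0003, -0.0001]]
shift tool [-0.0008 -0.0107 -0.0004] turn 0.0001 tool-x world [-1.e-04  3.e-04 -1.e+00] A in tool [-3.e-04 -1.e+00 -1.e-04]
102 [0.51891728 0.12444565 0.092     ] button [0.53855528 0.03661465 0.092     ]
```

View pics/w7c.png

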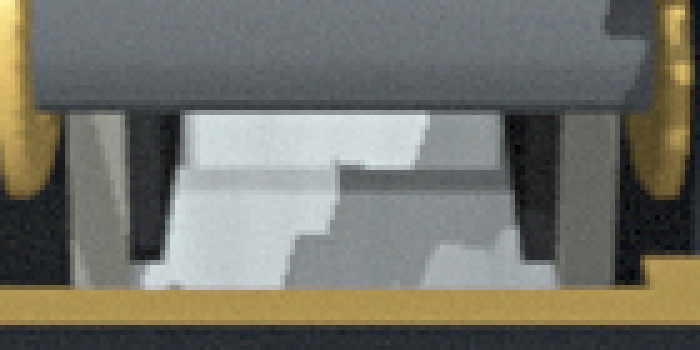

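Request:
move_arm(steps="0 -0.0004 0 0 255; 0 -0.0008 0 0 255; 0 -0.0008 0 0 255")

```text
clock: 6.58
position: [0.5355, 0.0465, 0.0612]
ee_rot: [-0.172, 1.564, 0.174]
force: [-2.0, 5.7, 0.1]
width: 0.262
```

```bash
python3 - <<'E'
from h import *
M=np.array([.5374,.036,.062])
s,R=rel(M)
E
```

```text
pos [0.5355 0.0465 0.0612] F [-1.97  5.74  0.06] w 0.2623 t 6.5833 
R [[-0.0004, -0.2189, 0.9758], [0.001, 0.9758, 0.2189], [-1.0, 0.0011, -0.0002]]
shift tool [-0.0008 -0.0107 -0.0004] turn 0.0007 tool-x world [-4.e-04  1.e-03 -1.e+00] A in tool [-1.1e-03 -1.0e+00 -7.0e-04]
```

Force rose to 6 N without motion. Buttons this flush can't touch the lip, so the pads must be at the mouth, and the front halves of the buttons are under it. I back off the load, open a little, and check that the buttons are held.

Request:
move_arm(steps="0 0.0008 0 0 255; 0 0.0012 0 0 255; 0 0.0012 0 0 240; 0 0.0012 0 0 170; 0 0.0012 0 0 140; 0 0.0012 0 0 120; 0 0.0012 0 0 120; 0 0.0012 0 0 120")

```text
clock: 7.25
position: [0.5356, 0.0464, 0.0613]
ee_rot: [-0.173, 1.564, 0.172]
force: [0.0, -0.2, 0.9]
width: 0.516
```

```bash
python3 - <<'E'
from h import *
M=np.array([.5374,.036,.062])
s,R=rel(M)
d=arm.get_image("wrist"); cv2.imwrite("pics/w8.png",d["img"])
sat=cv2.cvtColor(d["img"],cv2.COLOR_BGR2HSV)[80:150,308:324,1].mean(1); i=np.argmin(np.diff(sat.astype(float))); b=plane(d,316,80.5+i,.092); print(80+i,b, "button",b+A*.09)
E
```

```text
pos [0.5356 0.0464 0.0613] F [ 0.02 -0.18  0.86] w 0.5163 t 7.25 
R [[0.0003, -0.2178, 0.976], [-0.0003, 0.976, 0.2178], [-1.0, -0.0003, 0.0002]]
shift tool [-0.0007 -0.0105 -0.0005] turn -0.0004 tool-x world [ 3.e-04 -3.e-04 -1.e+00] A in tool [ 3.e-04 -1.e+00  4.e-04]
101 [0.51902805 0.12458103 0.092     ] button [0.53866605 0.03675003 0.092     ]
```

View pics/w8.png

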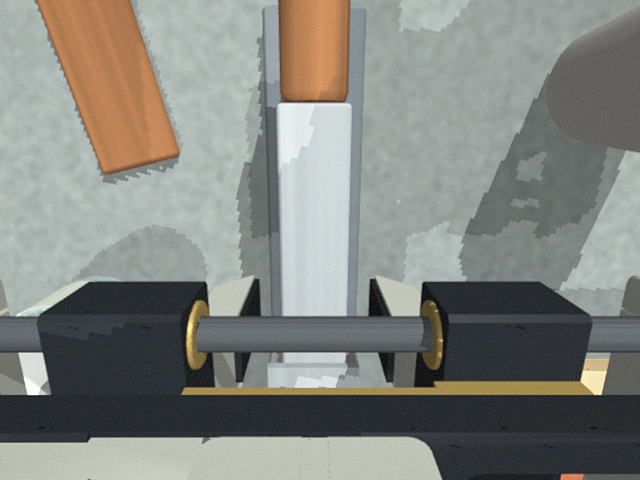

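```bash
python3 - <<'E'
import cv2
d=cv2.imread("pics/w8.png"); cv2.imwrite("pics/w8c.png",cv2.resize(d[335:400,250:380],None,fx=6,fy=6,interpolation=cv2.INTER_NEAREST))
E
```

```text
(no output)
```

View pics/w8c.png

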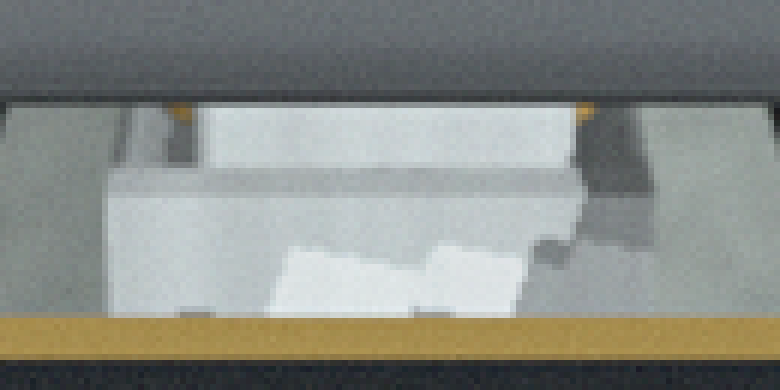

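The brass slivers at crop (182,112) and (585,112) stand only about 3 px (2–3 mm) proud, so the lip holds both buttons and the bar did not spring back. Now I re-grip about 55 mm further back on the steel.

Request:
move_arm(steps="0 0.01 -0.0005 0 120; 0 0.025 -0.0005 0 120; 0 0.04 -0.0005 0 120; 0 0.05 -0.0005 0 120; 0 0.055 -0.0005 0 120; 0 0.055 -0.0005 0 120; 0 0.055 -0.0005 0 150; 0 0.055 -0.0005 0 190; 0 0.055 -0.0005 0 255; 0 0.055 -0.0005 0 255", squeeze=30)

```text
clock: 8.13
position: [0.5232, 0.0995, 0.0613]
ee_rot: [-0.172, 1.564, 0.172]
force: [-0.4, 0.4, 0.2]
width: 0.29
```

Request:
move_arm(steps="0 0 0 0 255; 0 0 0 0 255; 0 0 0 0 255")

```text
clock: 8.38
position: [0.5232, 0.0997, 0.0613]
ee_rot: [-0.172, 1.564, 0.172]
force: [1.3, -2.5, 0.0]
width: 0.259
```

```bash
python3 - <<'E'
from h import *
M=np.array([.5374,.036,.062])
s,R=rel(M)
d=arm.get_image("wrist"); cv2.imwrite("pics/w9.png",d["img"])
d=arm.get_image("scene"); cv2.imwrite("pics/s9.png",cv2.resize(d["img"][210:310,220:420],None,fx=4,fy=4,interpolation=cv2.INTER_CUBIC))
E
```

```text
pos [0.5232 0.0997 0.0613] F [ 1.26 -2.45  0.04] w 0.2588 t 8.3833 
R [[0.0004, -0.2175, 0.9761], [-0.0004, 0.9761, 0.2175], [-1.0, -0.0005, 0.0003]]
shift tool [-0.0007 -0.0652 -0.    ] turn -0.0007 tool-x world [ 4.e-04 -4.e-04 -1.e+00] A in tool [ 5.e-04 -1.e+00  7.e-04]
```

View pics/w9.png

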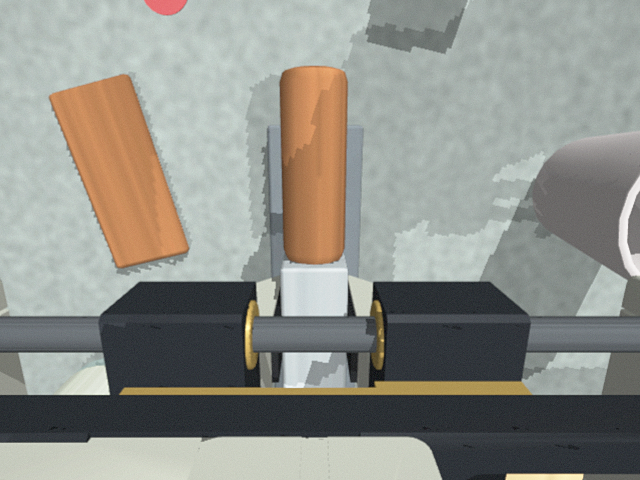

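View pics/s9.png

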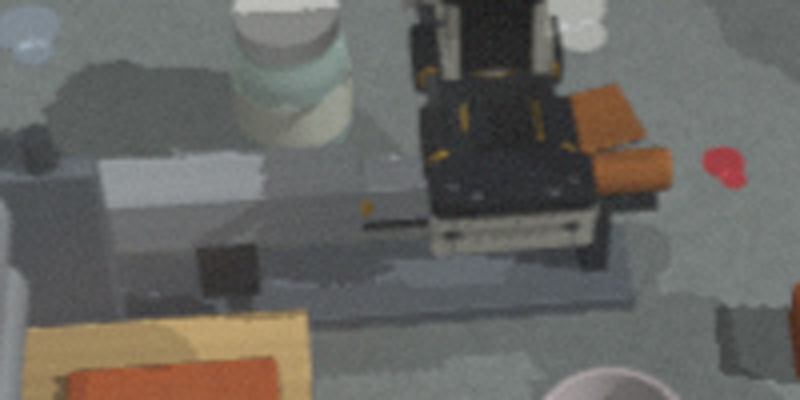

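The scene crop shows the far button half hidden behind the lip at (366,208), so it is engaged. I push slowly and watch the force.

Request:
move_arm(steps="0 -0.0008 0 0 255; 0 -0.0016 0 0 255; 0 -0.0024 0 0 255; 0 -0.0032 0 0 255; 0 -0.004 0 0 255; 0 -0.004 0 0 255")

```text
clock: 8.98
position: [0.5233, 0.0989, 0.0613]
ee_rot: [-0.172, 1.564, 0.176]
force: [-2.2, 6.7, 2.1]
width: 0.26
```

```bash
cat > chk.py <<'E'
from h import *
s,R=rel(np.array([.5374,.036,.062]))
d=arm.get_image("wrist")
sat=cv2.cvtColor(d["img"],cv2.COLOR_BGR2HSV)[200:290,308:324,1].mean(1); i=np.argmin(np.diff(sat.astype(float))); b=plane(d,316,200.5+i,.092); print("wood row",200+i,"button past mouth mm",1000*((b+A*.09-[.5374,.036,.092])@A))
E
python3 chk.py
```

```text
pos [0.5233 0.0989 0.0613] F [-2.24  6.68  2.13] w 0.2603 t 8.9833 
R [[-0.0008, -0.2203, 0.9754], [0.0025, 0.9754, 0.2203], [-1.0, 0.0027, -0.0003]]
shift tool [-0.0009 -0.0644 -0.0001] turn 0.0022 tool-x world [-8.0e-04  2.5e-03 -1.0e+00] A in tool [-0.0027 -1.     -0.0022]
wood row 263 button past mouth mm -1.1985497894918935
```

Request:
move_arm(steps="0 -0.0006 0 0 255; 0 -0.0012 0 0 255; 0 -0.0018 0 0 255; 0 -0.0018 0 0 255")

```text
clock: 9.37
position: [0.5237, 0.0973, 0.0613]
ee_rot: [-0.173, 1.564, 0.177]
force: [-2.2, 7.9, 2.1]
width: 0.258
```

```bash
python3 chk.py
```

```text
pos [0.5237 0.0973 0.0613] F [-2.22  7.92  2.13] w 0.2585 t 9.3667 
R [[-0.0008, -0.2207, 0.9753], [0.0027, 0.9753, 0.2207], [-1.0, 0.0028, -0.0002]]
shift tool [-0.0009 -0.0628 -0.0002] turn 0.0025 tool-x world [-8.0e-04  2.7e-03 -1.0e+00] A in tool [-0.0028 -1.     -0.0025]
wood row 263 button past mouth mm 0.38367387759086546
```

Moving with the tool at 8 N and no slip (wood edge still at row 263), so the buttons are camming under the lip as expected. I continue.

Request:
move_arm(steps="0 -0.0008 0 0 255; 0 -0.0016 0 0 255; 0 -0.0024 0 0 255; 0 -0.0032 0 0 255; 0 -0.004 0 0 255; 0 -0.005 0 0 255; 0 -0.005 0 0 255")

```text
clock: 10.0
position: [0.525, 0.0916, 0.0613]
ee_rot: [-0.172, 1.564, 0.176]
force: [-1.5, 6.0, 1.8]
width: 0.257
```

```bash
python3 chk.py
```

```text
pos [0.525  0.0916 0.0613] F [-1.53  6.05  1.8 ] w 0.2565 t 10.0 
R [[-0.0005, -0.2198, 0.9755], [0.0019, 0.9755, 0.2198], [-1.0, 0.002, -0.0001]]
shift tool [-0.0008 -0.0569 -0.0001] turn 0.0017 tool-x world [-5.0e-04  1.9e-03 -1.0e+00] A in tool [-0.002  -1.     -0.0017]
wood row 263 button past mouth mm 6.234779304585814
```

Request:
move_arm(steps="0 -0.0025 0 0 255; 0 -0.005 0 0 255; 0 -0.0075 0 0 255; 0 -0.01 0 0 255; 0 -0.0125 0 0 255; 0 -0.015 0 0 255; 0 -0.0175 0 0 255; 0 -0.02 0 0 255; 0 -0.022 0 0 255; 0 -0.024 0 0 255")

```text
clock: 10.88
position: [0.5302, 0.0685, 0.0613]
ee_rot: [-0.173, 1.564, 0.176]
force: [-2.0, 6.9, 3.1]
width: 0.262
```

```bash
python3 chk.py
```

```text
pos [0.5302 0.0685 0.0613] F [-2.    6.88  3.13] w 0.2624 t 10.8833 
R [[-0.0008, -0.2202, 0.9755], [0.0023, 0.9754, 0.2202], [-1.0, 0.0024, -0.0002]]
shift tool [-0.0008 -0.0333 -0.0001] turn 0.0021 tool-x world [-8.0e-04  2.3e-03 -1.0e+00] A in tool [-0.0024 -1.     -0.0021]
wood row 263 button past mouth mm 29.931287527551174
```

Request:
move_arm(steps="0 -0.0015 0 0 255; 0 -0.003 0 0 255; 0 -0.0045 0 0 255; 0 -0.006 0 0 255; 0 -0.007 0 0 255; 0 -0.0075 0 0 255")

```text
clock: 11.43
position: [0.5322, 0.0593, 0.0613]
ee_rot: [-0.172, 1.564, 0.173]
force: [-0.3, 4.3, 2.7]
width: 0.258
```

```bash
python3 chk.py
```

```text
pos [0.5322 0.0593 0.0613] F [-0.29  4.31  2.66] w 0.2579 t 11.4333 
R [[-0.0001, -0.2183, 0.9759], [0.0005, 0.9759, 0.2183], [-1.0, 0.0005, 0.0]]
shift tool [-0.0007 -0.0238  0.    ] turn 0.0001 tool-x world [-1.e-04  5.e-04 -1.e+00] A in tool [-5.e-04 -1.e+00 -1.e-04]
wood row 263 button past mouth mm 39.282796056603416
```

```bash
python3 chk.py; python3 - <<'E'
from h import *
d=arm.get_image("scene"); cv2.imwrite("pics/s10.png",cv2.resize(d["img"][220:300,225:385],None,fx=5,fy=5,interpolation=cv2.INTER_CUBIC))
e=arm.get_image("top"); cv2.imwrite("pics/t10.png",cv2.resize(e["img"][180:250,270:410],None,fx=5,fy=5,interpolation=cv2.INTER_CUBIC))
H=np.array([.5374,.036,.08])+A*.04
for n in(1,-1): 
  p=H+n*.018*np.array([.976,.218,0]); print(np.round(proj(d,p),1),np.round(proj(e,p),1))
E
```

```text
pos [0.5322 0.0592 0.0613] F [-1.19  3.26  2.21] w 0.2626 t 11.4833 
R [[0.0, -0.2182, 0.9759], [0.0004, 0.9759, 0.2182], [-1.0, 0.0004, 0.0001]]
shift tool [-0.0007 -0.0237 -0.    ] turn -0.0 tool-x world [ 0.e+00  4.e-04 -1.e+00] A in tool [-4.e-04 -1.e+00  0.e+00]
wood row 263 button past mouth mm 39.39026501609114
[290.2 265.2] [343.3 200.9]
[289.6 252. ] [346.8 216.2]
```

View pics/s10.png

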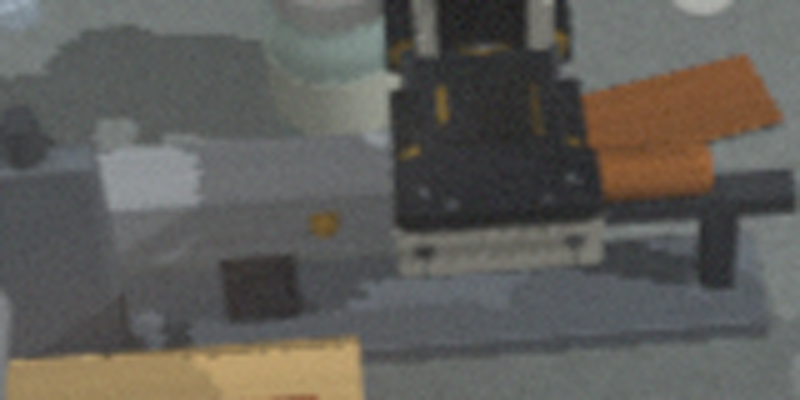

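View pics/t10.png

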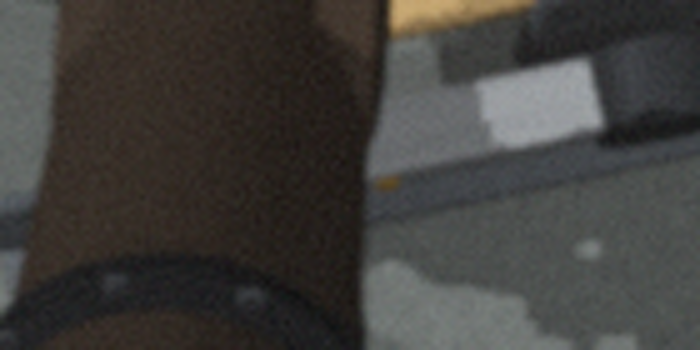

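Both buttons are out. The far one is in the scene crop at (323,222), which is px (289.6,264.4) against (290.2,265.2) expected at the hole. The near one is in the top crop at (388,183), which is px (347.6,216.6) against (346.8,216.2) expected. I unload, open fully and rise.

Request:
move_arm(steps="0 0.001 0 0 255; 0 0.0015 0 0 220; 0 0.0015 0 0 150; 0 0.0015 0 0 80; 0 0.0015 0 0 0; 0 0.0015 0 0 0; 0 0.0015 0 0 0; 0 0.0015 0 0 0; 0 0.0015 0 0 0; 0 0.0015 0 0 0")

```text
clock: 12.47
position: [0.5319, 0.0605, 0.0612]
ee_rot: [-0.173, 1.564, 0.173]
force: [-1.4, 0.1, -0.3]
width: 0.795
```

Request:
move_arm(steps="-0.01 0.0015 0 0 0; -0.03 0.0015 0 0 0; -0.06 0.0015 0 0 0; -0.09 0.0015 0 0 0; -0.12 0.0015 0 0 0; -0.15 0.0015 0 0 0; -0.15 0.03 -0.03 0 0; -0.15 0.06 -0.06 0 0; -0.15 0.085 -0.09 0 0; -0.15 0.11 -0.12 0 0")

```text
clock: 13.3
position: [0.3891, 0.1422, 0.2119]
ee_rot: [-0.172, 1.563, 0.173]
force: [-0.1, 1.2, -0.2]
width: 1.001
```

Request:
move_arm(steps="0 0.025 -0.025 0 0; 0 0.05 -0.05 0 0; 0 0.075 -0.075 0 0; 0 0.1 -0.1 0 0; 0 0.1 -0.1 0 0; 0 0.1 -0.1 0 0")

```text
clock: 13.8
position: [0.2703, 0.2182, 0.2119]
ee_rot: [-0.175, 1.563, 0.176]
force: [0.6, -0.5, -0.7]
width: 0.998
```

```bash
python3 - <<'E'
from h import *
rel([.5,.1,.2])
d=arm.get_image("scene"); e=arm.get_image("top")
cv2.imwrite("pics/s11.png",d["img"]);cv2.imwrite("pics/t11.png",e["img"])
a=cv2.resize(e["img"][180:250,255:415],(800,350),interpolation=cv2.INTER_CUBIC)
b=cv2.resize(d["img"][235:285,225:425],(800,200),interpolation=cv2.INTER_CUBIC)
cv2.imwrite("pics/c11.png",np.vstack([a,b]))
for n,q in(("top",e),("scene",d)):
    m=cv2.inRange(cv2.cvtColor(q["img"],cv2.COLOR_BGR2HSV),(12,110,80),(30,255,255))
    c,l,st,ce=cv2.connectedComponentsWithStats(m)
    for i in range(1,c):
        if 3<=st[i,4]<80 and 270<ce[i][0]<400 and 195<ce[i][1]<275: print(n,ce[i].round(1),st[i])
E
```

```text
pos [0.2703 0.2182 0.2119] F [ 0.59 -0.51 -0.69] w 0.9983 t 13.8 
R [[0.0007, -0.222, 0.975], [0.001, 0.975, 0.222], [-1.0, 0.0008, 0.0009]]
shift tool [ 0.012  -0.1663  0.1978] turn 0.0039 tool-x world [ 7.e-04  1.e-03 -1.e+00] A in tool [-8.0e-04 -1.0e+00 -3.9e-03]
scene [289.8 264.4] [288 263   5   4  18]
```

View pics/c11.png

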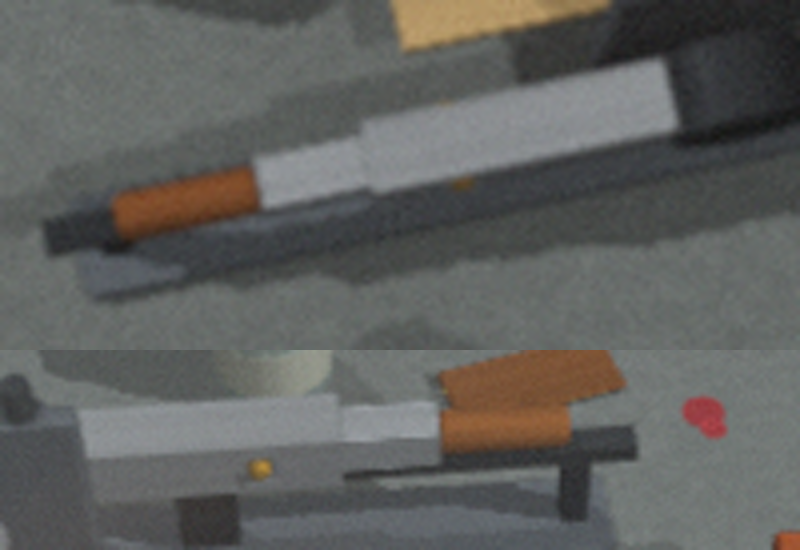

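View pics/t11.png

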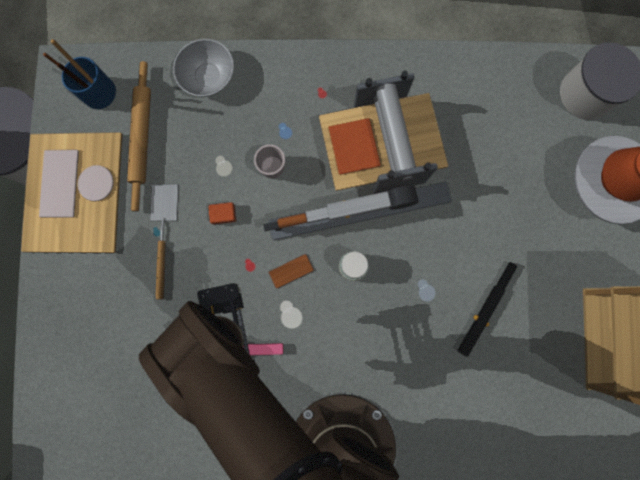

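Both brass buttons show through the socket's sides: crop (446,104) and (462,183) in the top view, (260,467) in the scene view. The bar rests level and free, the gripper is clear, and the bystanders are where they started. I hand in.

```bash
python3 -c "
from cell import arm
print(arm.sign_off())"
```

```text
the job is handed in; nothing more can be done
None
```

The lever bar is fitted, and both spring buttons have popped out through the holes in the socket's sides. I handed the job in with the arm clear of everything.

**What I did:** I pinched both buttons flush and slid the bar in until their front halves were under the lip. Then I let go, gripped again about 55 mm further back on the steel, and slid the bar on until the buttons snapped out. I then unloaded, opened the gripper and moved away, at about 14 s on the robot's clock. The highest force I read was about 8 N.

**Last checks that agreed:**
- The bar measured about 39.4 mm past the mouth, against 40 mm with 1.5 mm of play.
- The far button was within 1 px of where it should be at its hole, with the gripper clear.
- The near button was within 1 px before release. After release I saw it only by eye in the top picture.
- The cup, rib, block, knife and jar look unmoved in the top picture.

**What failed or was not checked:**
- **Colour check:** the final automatic search found only the far button, in the scene picture. It found neither button in the top picture, where they show as small dim slivers.
- **Contact at the mouth:** the pads appear to have touched the socket's mouth briefly at about 6 N during the first slide. I backed off at once.
- **Lock:** I did not pull on the bar to test it.

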